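Weight down a glued split serving board

TASK

The split in the dark serving board has been glued, so weight it down to dry flat: lay the long caul squarely across the split about 50 mm in from the blade's wide end and the short caul squarely across it about 50 mm in from the blade's handle end, both centred on the split. Then lay the pale pine batten lengthwise over the split, resting on both cauls and centred on the board's blade, and gently stand the jar of screws on the middle of the batten, keeping the jar upright all the while. Leave the other things on the bench where they are.

Things in the scene. Friction and masses are not known exactly. Their poses are not given: they have to be found in the camera images.
- board: Dark serving board, flat, fixed, 18 mm thick. Blade 200 mm long, tapering from 150 mm wide (wide end, at x = -100) to 100 mm (handle end, x = +100), then a handle 34 mm wide, 82 mm long, pointing away from the robot, up to 46 degrees aside. The split, a thin dark line, runs down the middle of the blade. Origin: underside, mid-blade, on the split; x along the split to the handle, z up.
- long_caul: The long caul: straight plywood strip 170 mm long, 36 mm wide, 24 mm high, lying flat. Origin: centre of the underside; x along its length, y across, z up. 0.08 to 0.12 kg.
- short_caul: The short caul: the same plywood strip but 120 mm long, 36 mm wide, 24 mm high, lying flat. Origin: centre of the underside; x along its length, y across, z up. 0.06 to 0.09 kg.
- batten: Pale pine batten, a flat strip 180 mm long, 50 mm wide, 18 mm high, lying flat. Origin: centre of the underside; x along its length, y across, z up. 0.07 to 0.11 kg.
- jar: Small glass jar of screws with a brass-coloured screw lid, standing upright: 64 mm high in all, body 52 mm across up to 46 mm high, lid 49 mm across. Origin: centre of the underside; z up. 0.34 to 0.55 kg; rigid, a firm grip does no harm.
- offcut: Bystander, leave alone: thick brown wood offcut with two dark knots, 120 mm long, 50 mm wide, 32 mm high. Origin: centre of the underside; x along its length.
- tin: Bystander, leave alone: steel tin with a grey band, 67 mm across, 60 mm high. Origin: centre of the underside.
- ramekin: Bystander, leave alone: white ceramic ramekin, open, 70 mm across the rim, 36 mm high. Origin: centre of the underside.
- clamp: Bystander, leave alone: black spring clamp lying flat, about 120 mm long, 60 mm wide over the handles, 22 mm high. Origin: at bench height near its pivot; x towards the jaws.
Not all that is in view belongs to the job. What is shaped like the long_caul but green is not meant.

How it is judged:
By the outcome, as a careful person would: the job done as asked, in the order asked, and still so for the second after the job is handed in, with the robot touching nothing.
It also fails if it takes over 96 s, if anything falls off the work surface, if the arm or the gripper's body presses on something with over 40 N, if the wrist force passes 120 N, or if a joint passes its speed limit or range.

ROBOT

A 7-joint arm with a two-finger parallel gripper is mounted at the origin on the work surface. World frame = base frame: x ahead of the robot, y to its left, z up, the work surface at z = 0. Lengths are in m, angles in rad, forces in N, time in s.
With the tool pointing down it reaches from about 0.425 to 0.875 m from the base axis. Payload 4.7 kg.
Tool frame: the origin (TCP) lies at the centre of the arm's flange, where the gripper is bolted on; the fingertips stand 182 mm ahead of it and the grasp point (between the pads) lies 164 mm ahead of it; x points along the fingers, y is the direction in which the jaws open and shut, and the axes are right-handed (so a half turn about x gives the same grasp; the last joint's range is limited). The gripper opens to 87 mm and grips with 3 to 60 N. Pads are 19 mm wide; open, the fingers measure 117 mm over their backs; the gripper's body (75 mm by 190 mm) begins 51 mm behind the grasp point.
Start: joints at [-1.236, 0.321, -0.07, 1.45, 0.023, 1.371, -0.057], TCP at [0.205, 0.617, 0.405] pointing down, gripper open.
Joint ranges: [-2.86, 2.86], [-0.3, 2.09], [-1.38, 1.24], [0.06, 2.45], [-1.56, 4.7], [0.09, 2.05], [-2.69, 2.69]. Speed limits (rad/s): [2.57, 2.57, 3.14, 3.14, 3.14, 3.14, 3.14].

INTERFACE

Orientations are given as a rotation vector (axis times angle).
In Python, from bench import ctrl gives the robot as it stands.
- The arm moves only by the shell command python3 -m crank 'ROWS' [FORCE]. ROWS is JSON, one flat list of numbers, 7 for each row, row after row: the shift along the tool's x, y, z in mm, then the turn, a rotation vector about the tool's x, y, z in rad, then the finger opening in mm, from 0 to 87. A call has exactly 5 rows; each row shifts and turns the commanded pose from where the row before left it, along the tool's axes as they then stand; what a row does not reach is not made up. A row lasts 1/8 s, in which the tool goes at most 62.5 mm and 10.7 degrees, less where a joint would pass 70% of its speed; a pose out of reach is approached as far as the arm can. A call with a gripper value outside its range is refused whole. The fingers move at their own pace and stop on an object; FORCE is the grip in N (left out, the last holds). Time passes only in rows, so rows that do not move let the fingers close, or fill a call up. It gives the time, the measured TCP pose, the force and the opening at its end, in the units of the state.
- ctrl.get_state(): the state, without advancing time (a new reading comes with each control period).
- ctrl.get_image(name): name is "scene" or "top"; returns the picture (420x560x3 uint8, red, green, blue); there is no depth.
- ctrl.camera_params(name): a dict with "K" (3x3 intrinsics, pixels), "world_to_cam" (4x4, takes a point from world to camera coordinates). Camera axes: x right, y down, z forward; pixel columns grow to the right and rows downward; lengths in m; the calibration is good to about 2 mm. A picture is of the moment at which its call begins. camera_params takes no time and is no camera call.
- ctrl.close_job(): hands the job in, once; it reports no verdict.
Trained networks look in the newest picture that a camera, given by its name, has taken for a name from the list of things; names that differ only in an ending like _2 or _b are one class to them, and where a whole thing is asked for, a point or a joint stands for the part that bears it (a point fixed in the world has none). Each returns a list of dicts, best first, with "confidence" (0 to 1); they miss things now and then, are a little off and sometimes report something else, mostly with a low value. They report only what shows in the picture. A call takes as long as a camera call. They do not tell look-alikes from the thing itself.
- ctrl.regions_of(camera, target): "region" (420x560 bool, what is visible of it) and "at" ([column, row] in pixels, amid what is visible of it).
- ctrl.mark_of(camera, target): "at" ([column, row] in pixels: a listed point, or the origin of a listed thing).
The state is a dict: "time": time; "joint_positions": joint angles; "qd": joint speeds; "joint_torque": joint torques, N m; "position": TCP position; "tool_rot": TCP orientation; "ft_force": force on the tool from outside, world axes, zero at the start; "torque": the same for the moment, N m; "grip_width": opening from 0.0 (shut) to 1.0 (fully open).
Only numpy, scipy, OpenCV 4.12 (cv2) and the standard library are available. Lean on these libraries where they do the work, as an engineer would, in place of code of your own. Each camera call takes 0.05 s, during which the arm holds its last target.

## Working session

There is one attempt and no reset: what is moved stays moved. The work goes in short steps, Python scripts to look and compute and a shell command to move; the robot and the scene stay as the last step left them, time stands still between calls to the robot, and variables do not carry over. Pictures are saved under pics/ and viewed, and the job is handed in when it is done.

```bash
ls; mkdir -p pics
python3 - <<'E'
from bench import ctrl
import cv2
for n in("scene","top"):
    im=ctrl.get_image(n); cv2.imwrite(f"pics/{n}0.png",im[:,:,::-1])
    p=ctrl.camera_params(n); print(n,p["K"],p["world_to_cam"])
print(ctrl.get_state())
E
```

```text
pics
scene [[510.07617638   0.         281.62292418]
 [  0.         510.07617638 208.45304975]
 [  0.           0.           1.        ]] [[ 0.7520515   0.65909771 -0.00295751 -0.26884221]
 [ 0.41269077 -0.47438254 -0.77759086 -0.20776241]
 [-0.51391134  0.58356784 -0.62876364  1.86258074]
 [ 0.          0.          0.          1.        ]]
top [[380.89888222   0.         275.8710072 ]
 [  0.         380.89888222 208.71402176]
 [  0.           0.           1.        ]] [[-0.02138681 -0.99973232 -0.00882589 -0.06023081]
 [-0.9941281   0.0222019  -0.10590749  0.44458671]
 [ 0.10607509  0.00650904 -0.99433682  1.09744192]
 [ 0.          0.          0.          1.        ]]
{'time': 0.1, 'joint_positions': array([-1.23588204,  0.32175507, -0.07005584,  1.45157247,  0.02263726,
        1.37078015, -0.05689387]), 'qd': array([-0.00018135, -0.001732  , -0.00108048, -0.00143608, -0.00188879,
        0.00017664,  0.00117112]), 'joint_torque': array([-1.86404141e-04, -4.92573667e+01, -4.05709064e-01, -3.13395667e+01,
       -6.41335314e-02,  3.94472620e-02,  7.34638274e-05]), 'position': array([0.20496472, 0.61664526, 0.40375659]), 'tool_rot': array([ 0.25040635,  1.55623287, -0.25312365]), 'ft_force': array([ 0.37429157,  0.4475957 , -0.54484934]), 'torque': array([-0.00776844, -0.01597527, -0.01267484]), 'grip_width': 0.9999636926052317}
```

View pics/top0.png

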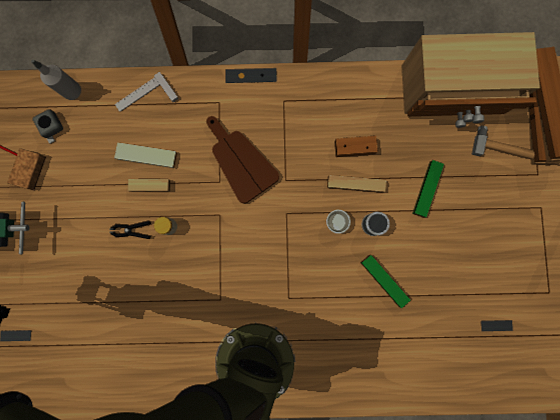

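View pics/scene0.png

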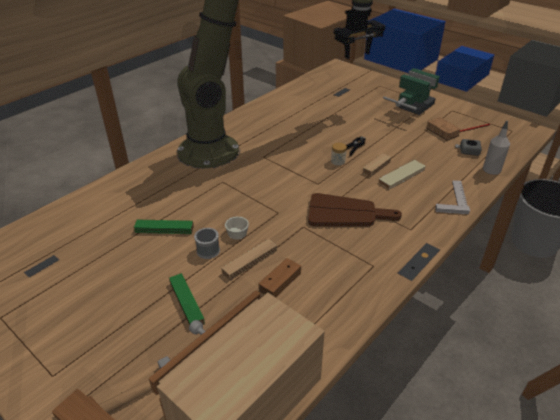

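```bash
cat > h.py <<'E'
import numpy as np, cv2
from bench import ctrl
from scipy.optimize import minimize
P={n:ctrl.camera_params(n) for n in("scene","top")}
def proj(n,X):
    X=np.atleast_2d(X); T=P[n]["world_to_cam"]; c=X@T[:3,:3].T+T[:3,3]; u=c@P[n]["K"].T; return u[:,:2]/u[:,2:]
def unproj(n,uv,z):
    T=P[n]["world_to_cam"];R=T[:3,:3];t=T[:3,3];o=-R.T@t
    d=R.T@np.linalg.inv(P[n]["K"])@np.array([*uv,1.]); return o+d*(z-o[2])/d[2]
def outline(kind):
    B={"long_caul":(170,36,24),"short_caul":(120,36,24),"batten":(180,50,18),"offcut":(120,50,32)}
    if kind in B:
        l,w,h=np.array(B[kind])/1e3
        return [np.array([[sx*l/2,sy*w/2,z] for sx in(-1,1) for sy in(-1,1) for z in(0,h)])]
    if kind=="board":
        b=[(-.1,-.075),(-.1,.075),(.1,-.05),(.1,.05)]; hd=[(.1,-.017),(.1,.017),(.182,-.017),(.182,.017)]
        return [np.array([[x,y,z] for x,y in q for z in(0,.018)]) for q in(b,hd)]
    cyl={"jar":[(0,26),(46,26),(46,24.5),(64,24.5)],"tin":[(0,33.5),(60,33.5)],"ramekin":[(0,30),(36,35)]}[kind]
    a=np.linspace(0,2*np.pi,40,endpoint=False)
    return [np.array([[r*np.cos(t),r*np.sin(t),z] for z,r in cyl for t in a])/1e3]
S=4
def soft(n,kind,p,z0=0):
    c,s=np.cos(p[2]),np.sin(p[2]);R=np.array([[c,-s,0],[s,c,0],[0,0,1]])
    m=np.zeros((420*S,560*S),np.uint8)
    for V in outline(kind):
        q=proj(n,V@R.T+[p[0],p[1],z0]); h=cv2.convexHull(((q+.5)*S*16-8).round().astype(np.int32)); cv2.fillConvexPoly(m,h,255,shift=4)
    return cv2.resize(m,(560,420),interpolation=cv2.INTER_AREA)/255.
def fit(kind,regs,z0=0,yaws=None,p0=None):
    best=None
    if p0 is None:
        n=list(regs)[-1]; ys,xs=np.nonzero(regs[n]); q=unproj(n,(xs.mean(),ys.mean()),z0+.01)
    else: q=p0
    def cost(p):
        p=np.array(p)/[100,100,30]
        e=0
        for n,r in regs.items():
            m=soft(n,kind,p,z0); e+=1-np.minimum(m,r).sum()/np.maximum(m,r).sum()
        return e/len(regs)
    for y in (yaws if yaws is not None else np.arange(0,np.pi,np.pi/6)):
        x0=np.array([q[0]*100,q[1]*100,y*30])
        r=minimize(cost,x0,method="Nelder-Mead",options=dict(initial_simplex=x0+np.array([[0,0,0],[1,0,0],[0,1,0],[0,0,5]]),xatol=.01,fatol=1e-4,maxiter=120))
        if best is None or r.fun<best[1]: best=(r.x/[100,100,30],r.fun)
    return best
E
cat > m0.py <<'E'
from h import *
import pickle
out={}
for k in["board","long_caul","short_caul","batten","jar","offcut","tin","ramekin","clamp"]:
    out[k]={}
    for n in("top","scene"):
        r=ctrl.regions_of(n,k); out[k][n]=r
        print(k,n,[(round(float(d["confidence"]),2),np.round(d["at"]).tolist(),int(d["region"].sum())) for d in r])
pickle.dump(out,open("r0.pkl","wb"))
E
python3 m0.py
```

```text
board top [(0.66, [240.0, 164.0], 3002)]
board scene [(0.9, [341.0, 209.0], 2283), (0.42, [208.0, 244.0], 650)]
long_caul top [(0.72, [423.0, 185.0], 823), (0.67, [382.0, 282.0], 774), (0.64, [358.0, 184.0], 756)]
long_caul scene [(0.77, [250.0, 262.0], 898), (0.74, [186.0, 301.0], 802), (0.61, [164.0, 227.0], 758)]
short_caul top [(0.58, [148.0, 181.0], 500)]
short_caul scene [(0.87, [376.0, 166.0], 301)]
batten top [(0.71, [144.0, 158.0], 1023)]
batten scene [(0.25, [279.0, 278.0], 972)]
jar top [(0.53, [166.0, 225.0], 327)]
jar scene [(0.55, [337.0, 157.0], 256)]
offcut top [(0.78, [359.0, 148.0], 820), (0.68, [336.0, 218.0], 463), (0.63, [144.0, 156.0], 1024)]
offcut scene [(0.95, [279.0, 276.0], 911)]
tin top [(0.66, [376.0, 224.0], 470)]
tin scene [(0.85, [208.0, 242.0], 639)]
ramekin top [(0.63, [338.0, 218.0], 443)]
ramekin scene [(0.7, [237.0, 229.0], 442)]
clamp top [(0.77, [129.0, 229.0], 370)]
clamp scene [(0.49, [353.0, 142.0], 214)]
```

```bash
cat > f0.py <<'E'
from h import *
import pickle
o=pickle.load(open("r0.pkl","rb"))
pick={"board":(0,0),"long_caul":(2,0),"short_caul":(0,0),"batten":(0,None),"jar":(0,0),"offcut":(0,0),"tin":(0,0),"ramekin":(0,0)}
im={n:cv2.cvtColor(ctrl.get_image(n),cv2.COLOR_RGB2BGR) for n in P}
res={}
for k,(a,b) in pick.items():
    r={"top":o[k]["top"][a]["region"].astype(float)}
    if b is not None: r["scene"]=o[k]["scene"][b]["region"].astype(float)
    yw=[0] if k in("jar","tin","ramekin") else ([-.6,0,.3,.6] if k=="board" else None)
    r=dict(reversed(list(r.items())))
    both=fit(k,r,yaws=yw); st=fit(k,{"top":r["top"]},yaws=[both[0][2]],p0=both[0])
    print(k,np.round(both[0],4),round(both[1],3),"top only",np.round(st[0],4),round(st[1],3)); res[k]=both[0]
pickle.dump(res,open("p0.pkl","wb"))
for n in P:
    I=cv2.resize(im[n],None,fx=3,fy=3,interpolation=cv2.INTER_CUBIC)
    for k,p in res.items():
        m=cv2.resize((soft(n,k,p)>.5).astype(np.uint8),None,fx=3,fy=3,interpolation=cv2.INTER_LINEAR)
        c,_=cv2.findContours(m,cv2.RETR_EXTERNAL,cv2.CHAIN_APPROX_NONE); cv2.drawContours(I,c,-1,(255,255,0),1)
    if n=="top": cv2.imwrite("pics/t1.png",I[300:800,260:1060]); 
    else: cv2.imwrite("pics/s1.png",I[390:890,600:1400])
    if n=="top":cv2.imwrite("pics/t1b.png",I[300:800,850:1400])
E
python3 f0.py
```

```text
board [0.5781 0.0296 0.5922] 0.069 top only [0.5809 0.0289 0.5988] 0.047
long_caul [ 0.5137 -0.3092  1.4532] 0.119 top only [ 0.5151 -0.3091  1.4617] 0.066
short_caul [0.5239 0.3105 1.546 ] 0.161 top only [0.5238 0.3107 1.5473] 0.114
batten [0.6174 0.323  1.3906] 0.056 top only [0.6174 0.3229 1.3911] 0.056
jar [0.3991 0.2537 0.0722] 0.166 top only [0.3999 0.2533 0.1245] 0.095
offcut [ 0.627  -0.312   1.6062] 0.13 top only [ 0.6289 -0.3125  1.6034] 0.064
tin [ 0.3897 -0.3547  0.103 ] 0.115 top only [ 0.3919 -0.3557  0.0706] 0.145
ramekin [ 0.401  -0.2479  0.1349] 0.124 top only [ 0.403  -0.2481  0.1487] 0.052
```

View pics/t1.png

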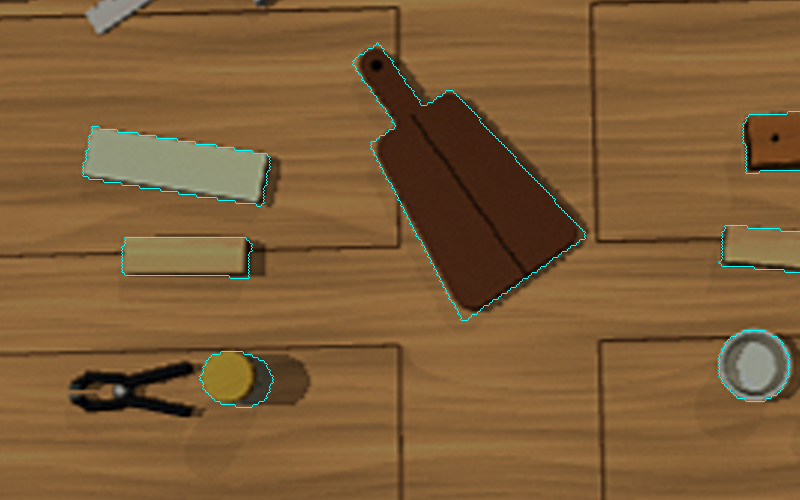

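View pics/s1.png

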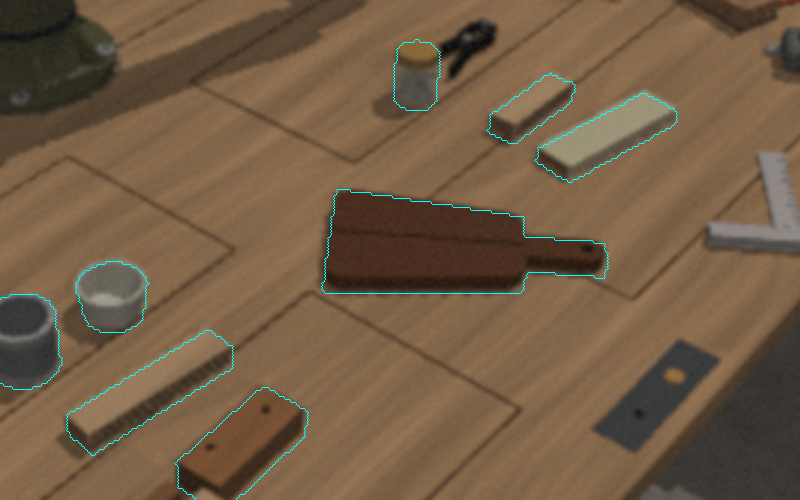

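View pics/t1b.png

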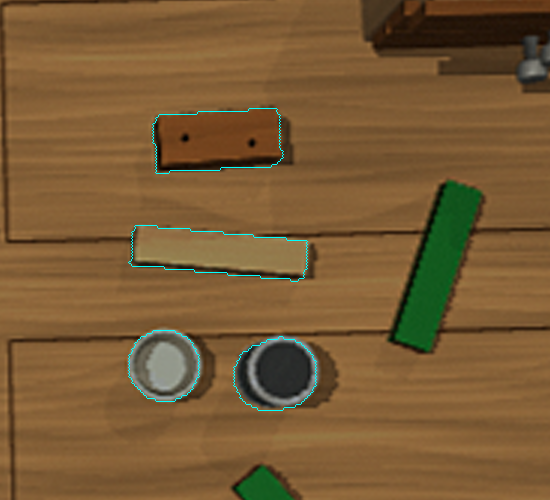

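```bash
cat > go.py <<'E'
import sys
from h import *
from scipy.spatial.transform import Rotation as Ro
def plan(gx,gy,gz,yaw):
    s=ctrl.get_state(); R=Ro.from_rotvec(s["tool_rot"]).as_matrix(); p=np.array(s["position"])
    g=p+R@[.164,0,0]; cy=np.arctan2(R[1,1],R[0,1])
    # wanted frame: x down, y jaw
    y=np.array([np.cos(yaw),np.sin(yaw),0])
    if y@R[:,1]<0: y=-y
    x=np.array([0,0,-1.]); W=np.stack([x,y,np.cross(x,y)],1)
    rv=Ro.from_matrix(R.T@W).as_rotvec()
    d=(np.array([gx,gy,gz])-g)
    print("t",round(s["time"],2),"grasp",np.round(g,4),"jaw yaw",round(cy,3),"j",np.round(s["joint_positions"],2),"w",round(s["grip_width"]*87,1),"F",np.round(s["ft_force"],1))
    tcp=np.array([gx,gy,gz])-W@[.164,0,0]
    print("turn",np.round(rv,3)," TCP shift mm: current axes",np.round(R.T@(tcp-p)*1e3,1)," turned axes",np.round(W.T@(tcp-p)*1e3,1))
if __name__=="__main__": plan(*map(float,sys.argv[1:5]))
E
python3 go.py .56 .28 .2 -.115;python3 go.py .514 -.309 .2 -.115
python3 - <<'E'
from h import *
for uv in [(192,367),(195,410),(202,378)]: print(unproj("top",((uv[0]+260)/3,(uv[1]+300)/3),.015))
E
```

```text
t 1.1 grasp [0.205  0.6169 0.2408] jaw yaw 1.25 j [-1.24  0.32 -0.07  1.45  0.02  1.37 -0.06] w 87.2 F [-0.5  0.   0.3]
turn [ 1.365 -0.    -0.   ]  TCP shift mm: current axes [  40.8 -207.7  443.1]  turned axes [ 40.8 391.3 293.9]
t 1.1 grasp [0.205  0.6169 0.2408] jaw yaw 1.25 j [-1.24  0.32 -0.07  1.45  0.02  1.37 -0.06] w 87.2 F [-0.5  0.   0.3]
turn [ 1.365 -0.    -0.   ]  TCP shift mm: current axes [  40.7 -781.2  585.2]  turned axes [ 40.8 413.2 884.3]
[0.41177688 0.30174906 0.015     ]
[0.369328   0.29821833 0.015     ]
[0.40068514 0.29171337 0.015     ]
```

```bash
python3 -m crank '[0,0,60,0.09,0,0,60, 0,0,60,0.09,0,0,60, 0,0,60,0.09,0,0,60, 0,0,60,0.09,0,0,60, 0,0,60,0.09,0,0,60]' 30; python3 go.py .514 -.309 .2 -.115
```

```text
time: 1.72
position: [0.4676, 0.4729, 0.4048]
tool_rot: [0.605, 1.485, -0.604]
ft_force: [-0.1, 1.0, -0.4]
grip_width: 0.696
t 1.73 grasp [0.4676 0.4729 0.2408] jaw yaw 0.797 j [-0.93  0.35  0.13  1.42 -0.05  1.38 -0.  ] w 60.6 F [-0.1  1.  -0.4]
turn [ 0.912 -0.    -0.   ]  TCP shift mm: current axes [  40.5 -526.9  579.5]  turned axes [ 40.8 135.8 771.4]
```

```bash
python3 -m crank '[0,0,60,0.09,0,0,60, 0,0,60,0.09,0,0,60, 0,0,60,0.09,0,0,60, 0,0,60,0.09,0,0,60, 0,0,60,0.09,0,0,60]' 30; python3 go.py .514 -.309 .2 -.115
```

```text
time: 2.35
position: [0.6398, 0.2302, 0.4047]
tool_rot: [0.95, 1.353, -0.949]
ft_force: [1.0, -0.2, 0.6]
grip_width: 0.688
t 2.35 grasp [0.6399 0.2302 0.2407] jaw yaw 0.347 j [-0.62  0.39  0.32  1.38 -0.12  1.39  0.05] w 59.8 F [ 1.  -0.2  0.6]
turn [ 0.462 -0.    -0.   ]  TCP shift mm: current axes [  40.6 -301.8  464.2]  turned axes [ 40.7 -63.1 550.1]
```

Next: turn 0.46 within 5 rows, then recheck.

```bash
python3 -m crank '[0,-15,55,0.09,0,0,60, 0,-15,55,0.09,0,0,60, 0,-15,55,0.09,0,0,60, 0,-15,55,0.09,0,0,60, 0,-15,55,0.1,0,0,60]'; python3 go.py .514 -.309 .2 -.115
```

```text
time: 2.98
position: [0.6113, -0.0516, 0.4049]
tool_rot: [1.292, 1.153, -1.292]
ft_force: [0.4, -0.6, 0.4]
grip_width: 0.69
t 2.98 grasp [ 0.6114 -0.0516  0.2409] jaw yaw -0.113 j [-0.38  0.26  0.51  1.57 -0.13  1.35  0.03] w 60.0 F [ 0.4 -0.6  0.4]
turn [ 0.002 -0.    -0.001]  TCP shift mm: current axes [ 40.8 -67.6 266.8]  turned axes [ 40.9 -67.1 266.9]
```

```bash
python3 -m crank '[20,-13,53,0,0,0,60, 20,-13,53,0,0,0,60, 30,-14,53,0,0,0,60, 30,-13,53,0,0,0,60, 30,-14,54,0,0,0,60]'; python3 go.py .514 -.309 .021 -.115
python3 - <<'E'
from h import *
for n in P: cv2.imwrite(f"pics/{n}2.png",ctrl.get_image(n)[:,:,::-1])
E
```

```text
time: 3.6
position: [0.5157, -0.3072, 0.2746]
tool_rot: [1.29, 1.155, -1.288]
ft_force: [0.1, 0.4, 0.3]
grip_width: 0.69
t 3.6 grasp [ 0.5159 -0.3072  0.1106] jaw yaw -0.109 j [-0.02  0.35  0.63  1.75 -0.23  1.11  0.57] w 60.0 F [0.1 0.4 0.3]
turn [ 0.006 -0.    -0.001]  TCP shift mm: current axes [89.6 -1.6  2. ]  turned axes [89.6 -1.5  2. ]
```

View pics/scene2.png

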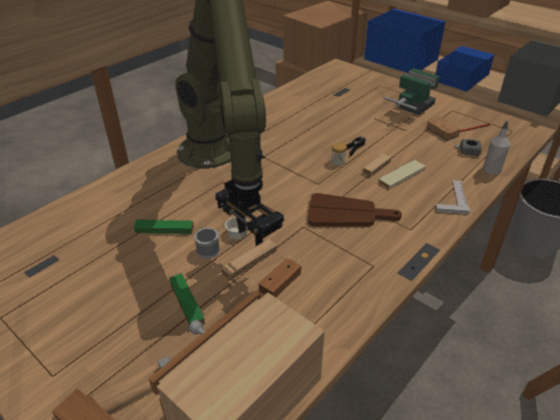

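```bash
python3 -m crank '[30,-1,2,0,0,0,60, 25,0,0,0,0,0,60, 20,0,0,0,0,0,60, 14,0,0,0,0,0,60, 0,0,0,0,0,0,60]'; python3 go.py .514 -.309 .021 -.115
python3 -m crank '[0,0,0,0,0,0,30, 0,0,0,0,0,0,30, 0,0,0,0,0,0,30, 0,0,0,0,0,0,30, 0,0,0,0,0,0,30]' 30; python3 go.py .514 -.309 .021 -.115
```

```text
time: 4.32
position: [0.5149, -0.3075, 0.1853]
tool_rot: [1.289, 1.157, -1.29]
ft_force: [0.4, -0.0, 0.5]
grip_width: 0.692
t 4.33 grasp [ 0.5146 -0.3073  0.0213] jaw yaw -0.11 j [ 0.02  0.47  0.58  1.82 -0.31  0.95  0.62] w 60.2 F [ 0.4 -0.   0.5]
turn [ 0.005 -0.001  0.002]  TCP shift mm: current axes [ 0.3 -0.7  1.6]  turned axes [ 0.3 -0.7  1.6]
time: 4.95
position: [0.5151, -0.308, 0.1867]
tool_rot: [1.29, 1.155, -1.289]
ft_force: [-0.9, 0.6, 5.0]
grip_width: 0.409
t 4.95 grasp [ 0.5152 -0.308   0.0227] jaw yaw -0.11 j [ 0.02  0.47  0.58  1.81 -0.31  0.95  0.62] w 35.5 F [-0.9  0.6  5. ]
turn [ 0.005 -0.    -0.001]  TCP shift mm: current axes [ 1.7 -1.   1.1]  turned axes [ 1.7 -1.   1.1]
```

```bash
python3 -m crank '[-20,0,0,0,0,0,30, -30,0,0,0,0,0,30, -30,0,-20,0,0,0,30, -20,0,-50,0,0,0,30, 0,0,-50,0,0,0,30]'; python3 go.py .538 .0013 .1 .595
```

```text
time: 5.58
position: [0.5289, -0.1882, 0.2892]
tool_rot: [1.293, 1.15, -1.287]
ft_force: [0.5, 1.3, -1.3]
grip_width: 0.412
t 5.58 grasp [ 0.5297 -0.1883  0.1252] jaw yaw -0.112 j [-0.23  0.24  0.6   1.84 -0.15  1.1   0.31] w 35.9 F [ 0.5  1.3 -1.3]
turn [-0.707  0.002 -0.005]  TCP shift mm: current axes [  25.2  -12.2 -189.3]  turned axes [  25.2  113.8 -151.8]
```

```bash
python3 -m crank '[0,6,-36,-0.14,0,0,30, 0,8,-36,-0.14,0,0,30, 0,10,-36,-0.14,0,0,30, 0,12,-36,-0.14,0,0,30, 0,15,-36,-0.147,0,0,30]'; python3 go.py .538 .0013 .1 .595
python3 - <<'E'
from h import *
cv2.imwrite("pics/scene3.png",ctrl.get_image("scene")[120:320,150:450,::-1].repeat(2,0).repeat(2,1))
E
```

```text
time: 6.2
position: [0.5471, -0.0022, 0.2873]
tool_rot: [0.756, 1.434, -0.755]
ft_force: [0.7, 1.0, -1.9]
grip_width: 0.414
t 6.2 grasp [ 0.5474 -0.0022  0.1233] jaw yaw 0.601 j [-0.4   0.2   0.4   1.87 -0.09  1.09  0.63] w 36.0 F [ 0.7  1.  -1.9]
turn [ 0.006  0.001 -0.001]  TCP shift mm: current axes [23.3 -5.6 -8.1]  turned axes [23.3 -5.6 -8. ]
```

View pics/scene3.png

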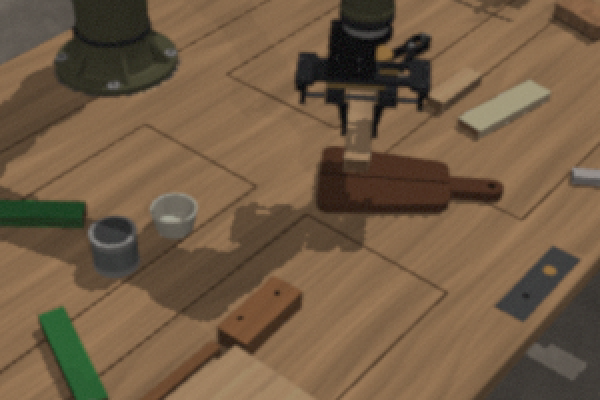

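```bash
python3 -m crank '[25,-6,-9,0.006,0,0,30, 25,0,0,0,0,0,30, 16,0,0,0,0,0,30, 8,0,0,0,0,0,30, 0,0,0,0,0,0,30]'; python3 go.py .538 .0013 .041 .595
```

```text
time: 6.88
position: [0.5372, 0.0007, 0.2122]
tool_rot: [0.764, 1.432, -0.764]
ft_force: [-0.3, 0.4, -0.7]
grip_width: 0.411
t 6.88 grasp [0.5372 0.0006 0.0482] jaw yaw 0.591 j [-0.39  0.27  0.38  1.95 -0.13  0.94  0.64] w 35.7 F [-0.3  0.4 -0.7]
turn [-0.004  0.     0.   ]  TCP shift mm: current axes [ 7.2  1.  -0.1]  turned axes [ 7.2  1.  -0.1]
```

```bash
python3 -m crank '[3,1,-1,-0.004,0,0,30, 2,0,0,0,0,0,30, 2,0,0,0,0,0,30, 0,0,0,0,0,0,30, 0,0,0,0,0,0,30]'; python3 go.py .538 .0013 .041 .595
```

```text
time: 7.5
position: [0.5374, 0.0022, 0.2052]
tool_rot: [0.761, 1.433, -0.761]
ft_force: [0.7, 0.1, -1.2]
grip_width: 0.411
t 7.5 grasp [0.5374 0.0022 0.0412] jaw yaw 0.595 j [-0.39  0.28  0.38  1.95 -0.13  0.93  0.65] w 35.7 F [ 0.7  0.1 -1.2]
turn [-0.  0. -0.]  TCP shift mm: current axes [0.2 0.  1.1]  turned axes [0.2 0.  1.1]
```

```bash
python3 -m crank '[1,0,0,0,0,0,30, 0,0,0,0,0,0,50, 0,0,0,0,0,0,54, 0,0,0,0,0,0,54, 0,0,0,0,0,0,54]'; python3 go.py .538 .0013 .041 .595
python3 -m crank '[-20,0,0,0,0,0,54, -30,0,0,0,0,0,54, -40,0,0,0,0,0,54, -20,0,0,0,0,0,54, 0,0,-20,0,0,0,54]';python3 go.py .524 .3105 .1 -.0245
```

```text
time: 8.12
position: [0.5373, 0.0023, 0.2041]
tool_rot: [0.761, 1.434, -0.761]
ft_force: [-0.1, -0.3, -0.3]
grip_width: 0.61
t 8.12 grasp [0.5373 0.0023 0.0401] jaw yaw 0.595 j [-0.39  0.29  0.38  1.95 -0.13  0.92  0.65] w 53.0 F [-0.1 -0.3 -0.3]
turn [ 0. -0. -0.]  TCP shift mm: current axes [-0.9 -0.   1.2]  turned axes [-0.9 -0.   1.2]
time: 8.75
position: [0.5272, 0.0176, 0.3164]
tool_rot: [0.764, 1.428, -0.761]
ft_force: [0.5, 0.5, -0.5]
grip_width: 0.619
t 8.75 grasp [0.5279 0.0176 0.1524] jaw yaw 0.592 j [-0.44  0.12  0.38  1.88 -0.05  1.14  0.55] w 53.9 F [ 0.5  0.5 -0.5]
turn [ 0.617  0.001 -0.005]  TCP shift mm: current axes [  52.4  160.7 -244.9]  turned axes [  52.4  -10.3 -292.7]
```

```bash
python3 -m crank '[0,32,-47,0.123,0,0,54, 0,26,-51,0.123,0,0,54, 10,19,-54,0.123,0,0,54, 20,12,-56,0.123,0,0,54, 20,4,-57,0.125,0,0,54]';python3 go.py .524 .3105 .021 -.0245
python3 - <<'E'
from h import *
for n in P: cv2.imwrite(f"pics/{n}4.png",ctrl.get_image(n)[:,:,::-1])
E
```

```text
time: 9.38
position: [0.5228, 0.3063, 0.2639]
tool_rot: [1.229, 1.196, -1.228]
ft_force: [1.3, -0.1, 1.3]
grip_width: 0.621
t 9.38 grasp [0.523  0.3064 0.0999] jaw yaw -0.026 j [-0.78  0.34  0.25  1.74 -0.09  1.08 -0.53] w 54.0 F [ 1.3 -0.1  1.3]
turn [-0.002 -0.001 -0.001]  TCP shift mm: current axes [78.9  1.  -4.1]  turned axes [78.9  1.1 -4.2]
```

View pics/scene4.png

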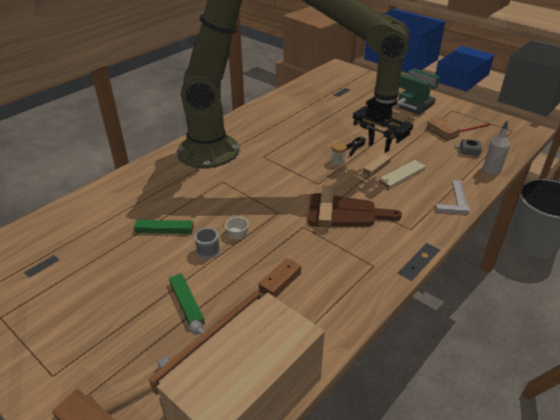

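View pics/top4.png

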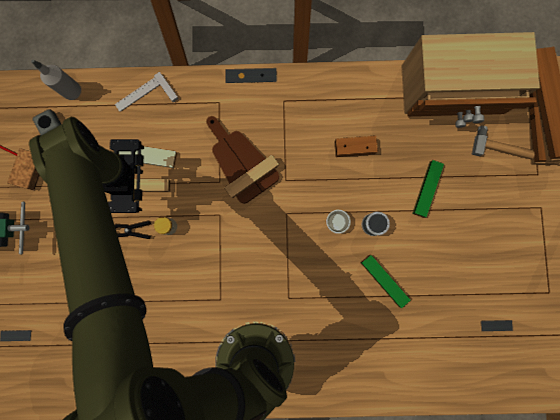

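```bash
python3 -m crank '[25,1,-4,0,0,0,54, 25,0,0,0,0,0,54, 18,0,0,0,0,0,54, 10,0,0,0,0,0,54, 0,0,0,0,0,0,54]';python3 go.py .524 .3105 .021 -.0245
python3 -m crank '[0,0,0,0,0,0,30, 0,0,0,0,0,0,30, 0,0,0,0,0,0,30, 0,0,0,0,0,0,30, 0,0,0,0,0,0,30]' 30; python3 go.py .524 .3105 .021 -.0245
```

```text
time: 10.1
position: [0.5239, 0.3082, 0.1857]
tool_rot: [1.225, 1.199, -1.226]
ft_force: [-0.4, 0.3, 0.6]
grip_width: 0.619
t 10.1 grasp [0.5238 0.3081 0.0217] jaw yaw -0.022 j [-0.77  0.43  0.23  1.78 -0.12  0.94 -0.51] w 53.8 F [-0.4  0.3  0.6]
turn [0.002 0.001 0.001]  TCP shift mm: current axes [ 0.7  0.  -2.3]  turned axes [ 0.7  0.  -2.3]
time: 10.72
position: [0.5242, 0.3087, 0.1869]
tool_rot: [1.226, 1.199, -1.224]
ft_force: [-1.4, -0.9, 6.0]
grip_width: 0.41
t 10.72 grasp [0.5243 0.3088 0.0229] jaw yaw -0.022 j [-0.77  0.43  0.23  1.78 -0.12  0.94 -0.51] w 35.6 F [-1.4 -0.9  6. ]
turn [ 0.003 -0.001 -0.001]  TCP shift mm: current axes [ 1.9 -0.3 -1.8]  turned axes [ 1.9 -0.3 -1.8]
```

```bash
python3 - <<'E'
from h import *
import pickle
b=(.5795,.0293,.595)
r={}
for n in("scene","top"):
    ctrl.get_image(n)
    c=[(d["confidence"],d["at"],d["region"]) for d in ctrl.regions_of(n,"long_caul")]
    t=proj(n,[.538,.0013,.03])[0]
    for q in c: print(n,q[0],q[1],t)
    c=[q for q in c if np.hypot(*(np.array(q[1])-t))<25]
    if c: r[n]=c[0][2].astype(float)
def rel(p):
    c,s=np.cos(b[2]),np.sin(b[2]);d=np.array(p[:2])-b[:2];return np.round([(c*d[0]+s*d[1])*1e3,(-s*d[0]+c*d[1])*1e3,np.degrees(p[2]-b[2])],1)
for k in [r]+[{n:r[n]} for n in r]:
    f=fit("long_caul",k,z0=.018,yaws=[2.166],p0=(.538,.0013));print(list(k),f,rel(f[0]))
E
python3 -m crank '[-20,0,0,0,0,0,30, -40,0,0,0,0,0,30, -40,0,0,0,0,0,30, 0,0,30,0,0,0,30, 0,0,50,0,0,0,30]';python3 go.py .6209 .0573 .1 .595
```

```text
scene 0.94 [162.9, 226.7] [326.03672921 205.30435485]
scene 0.72 [185.3, 299.0] [326.03672921 205.30435485]
scene 0.61 [326.2, 206.0] [326.03672921 205.30435485]
top 0.92 [381.5, 281.5] [251.04600521 177.08132738]
top 0.67 [252.7, 176.1] [251.04600521 177.08132738]
top 0.55 [425.5, 184.5] [251.04600521 177.08132738]
['scene', 'top'] (array([5.39602144e-01, 1.45252873e-03, 2.16330949e+00]), np.float64(0.13019705451842872)) [-48.7  -0.7  89.9]
['scene'] (array([0.53595133, 0.00435421, 2.159025  ]), np.float64(0.11420586424139068)) [-50.    3.8  89.6]
['top'] (array([5.42042925e-01, 1.00276011e-03, 2.16602888e+00]), np.float64(0.08739040905838191)) [-46.9  -2.4  90. ]
time: 11.55
position: [0.522, 0.2296, 0.2877]
tool_rot: [1.225, 1.2, -1.22]
ft_force: [0.9, -1.2, -0.5]
grip_width: 0.411
t 11.55 grasp [0.5223 0.2299 0.1237] jaw yaw -0.018 j [-0.71  0.24  0.29  1.81 -0.08  1.1  -0.42] w 35.7 F [ 0.9 -1.2 -0.5]
turn [-0.613 -0.001 -0.003]  TCP shift mm: current axes [ 23.6 102.  170.5]  turned axes [ 23.7 -14.6 198.1]
```

```bash
python3 -m crank '[0,21,34,-0.123,0,0,30, 0,16,37,-0.123,0,0,30, 0,12,38,-0.123,0,0,30, 0,7,39,-0.123,0,0,30, 0,2,42,-0.121,0,0,30]';python3 go.py .6209 .0573 .041 .595
```

```text
time: 12.18
position: [0.6234, 0.0528, 0.287]
tool_rot: [0.761, 1.433, -0.76]
ft_force: [-0.1, -0.5, -1.0]
grip_width: 0.413
t 12.18 grasp [0.6235 0.0528 0.123 ] jaw yaw 0.596 j [-0.38  0.36  0.31  1.67 -0.12  1.14  0.56] w 35.9 F [-0.1 -0.5 -1. ]
turn [ 0.001 -0.    -0.001]  TCP shift mm: current axes [82.   0.4 -5.1]  turned axes [82.   0.5 -5.1]
```

```bash
python3 -m crank '[25,0,-3,0,0,0,30, 25,0,0,0,0,0,30, 15,0,0,0,0,0,30, 9,0,0,0,0,0,30, 0,0,0,0,0,0,30]';python3 go.py .6209 .0573 .041 .595
```

```text
time: 12.8
position: [0.6212, 0.0563, 0.2121]
tool_rot: [0.764, 1.433, -0.764]
ft_force: [0.5, 0.6, -0.2]
grip_width: 0.409
t 12.8 grasp [0.6211 0.0563 0.0481] jaw yaw 0.591 j [-0.37  0.43  0.3   1.73 -0.15  1.    0.57] w 35.6 F [ 0.5  0.6 -0.2]
turn [-0.004 -0.     0.   ]  TCP shift mm: current axes [ 7.1  0.3 -1. ]  turned axes [ 7.1  0.3 -1. ]
```

```bash
python3 -m crank '[3,0,1,-0.004,0,0,30, 2,0,0,0,0,0,30, 2,0,0,0,0,0,30, 1,0,0,0,0,0,30, 0,0,0,0,0,0,30]';python3 go.py .6209 .0573 .041 .595
python3 -m crank '[0,0,0,0,0,0,45, 0,0,0,0,0,0,54, 0,0,0,0,0,0,54, -10,0,0,0,0,0,54, -20,0,0,0,0,0,54]';python3 go.py .6209 .0573 .041 .595
```

```text
time: 13.42
position: [0.6219, 0.0553, 0.2049]
tool_rot: [0.761, 1.433, -0.76]
ft_force: [-1.6, 0.1, 5.1]
grip_width: 0.409
t 13.43 grasp [0.6219 0.0554 0.0409] jaw yaw 0.595 j [-0.37  0.44  0.29  1.73 -0.15  0.99  0.58] w 35.6 F [-1.6  0.1  5.1]
turn [-0. -0. -0.]  TCP shift mm: current axes [-0.1  0.3 -2.2]  turned axes [-0.1  0.3 -2.2]
time: 14.05
position: [0.6215, 0.0553, 0.2345]
tool_rot: [0.76, 1.435, -0.762]
ft_force: [0.5, 0.6, 0.4]
grip_width: 0.62
t 14.05 grasp [0.6213 0.0553 0.0705] jaw yaw 0.595 j [-0.37  0.41  0.3   1.71 -0.14  1.04  0.57] w 54.0 F [0.5 0.6 0.4]
turn [-0.    -0.001  0.001]  TCP shift mm: current axes [29.5  0.6 -2. ]  turned axes [29.5  0.6 -2. ]
```

```bash
python3 -m crank '[-30,0,0,0,0,0,66, -40,0,0,0,0,0,66, 0,20,-30,0,0,0,66, 0,20,-35,0.1,0,0,66, 0,18,-40,0.1,0,0,66]';python3 go.py .6174 .323 .1 -.18
```

```text
time: 14.68
position: [0.6156, 0.176, 0.3064]
tool_rot: [0.919, 1.367, -0.915]
ft_force: [0.4, 0.5, -0.6]
grip_width: 0.758
t 14.68 grasp [0.616  0.1761 0.1424] jaw yaw 0.39 j [-0.55  0.37  0.29  1.61 -0.11  1.18  0.15] w 66.0 F [ 0.4  0.5 -0.6]
turn [ 0.57  -0.001 -0.003]  TCP shift mm: current axes [  42.6   57.6 -135.3]  turned axes [  42.4  -24.5 -145. ]
```

```bash
python3 -m crank '[0,12,-27,0.114,0,0,66, 0,8,-28,0.114,0,0,66, 10,5,-29,0.114,0,0,66, 15,2,-29,0.114,0,0,66, 15,-1,-30,0.114,0,0,66]';python3 go.py .6174 .323 .021 -.18
python3 - <<'E'
from h import *
for n in P: cv2.imwrite(f"pics/{n}5.png",ctrl.get_image(n)[60:360,60:460,::-1].repeat(2,0).repeat(2,1))
E
```

```text
time: 15.3
position: [0.6176, 0.3236, 0.2659]
tool_rot: [1.342, 1.119, -1.337]
ft_force: [0.6, -0.6, -0.1]
grip_width: 0.755
t 15.3 grasp [0.618  0.3238 0.1019] jaw yaw -0.179 j [-0.76  0.52  0.33  1.49 -0.18  1.16 -0.58] w 65.7 F [ 0.6 -0.6 -0.1]
turn [ 0.001 -0.002 -0.002]  TCP shift mm: current axes [80.9 -0.3  0.7]  turned axes [80.9 -0.1  0.6]
```

View pics/scene5.png

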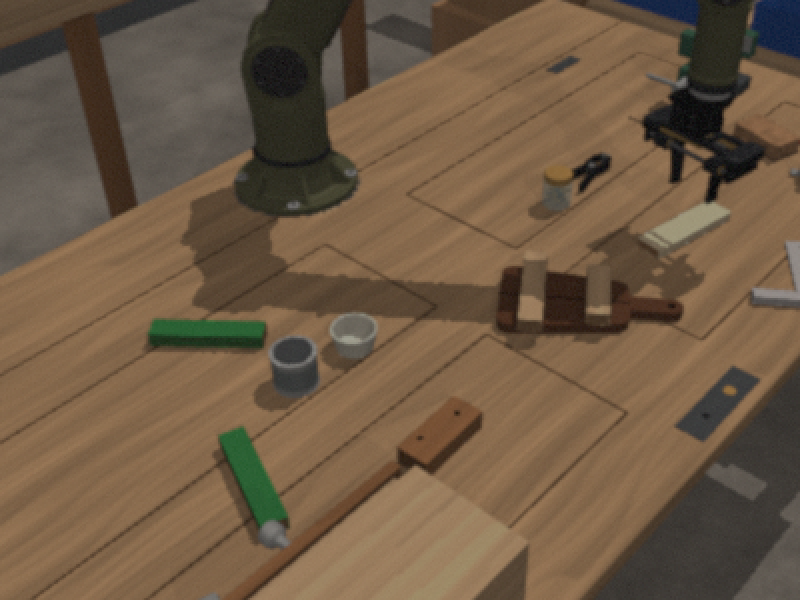

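View pics/top5.png

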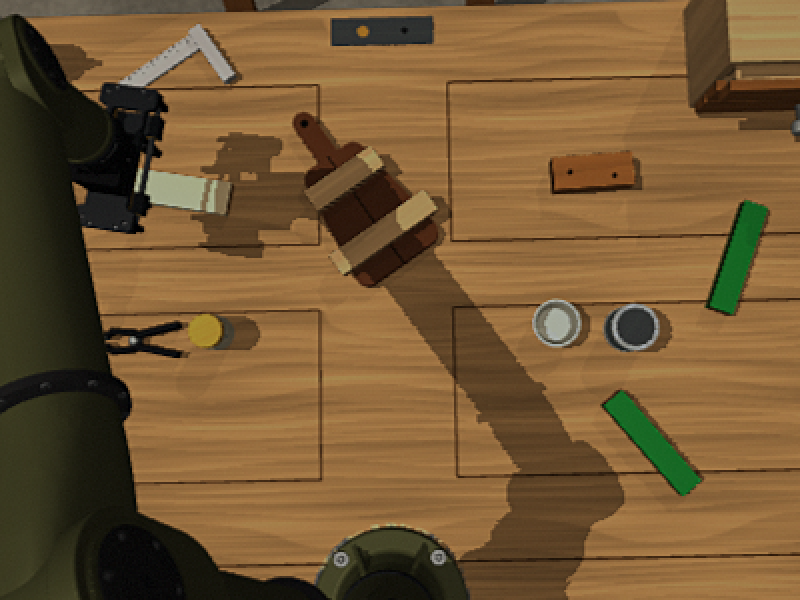

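```bash
python3 -m crank '[25,0,1,0,0,0,66, 25,0,0,0,0,0,66, 20,0,0,0,0,0,66, 11,0,0,0,0,0,66, 0,0,0,0,0,0,66]';python3 go.py .6174 .323 .020 -.18
python3 -m crank '[0,0,0,0,0,0,44, 0,0,0,0,0,0,44, 0,0,0,0,0,0,44, 0,0,0,0,0,0,44, 0,0,0,0,0,0,44]' 30; python3 go.py .6174 .323 .020 -.18
```

```text
time: 16.02
position: [0.6176, 0.3213, 0.1838]
tool_rot: [1.338, 1.121, -1.336]
ft_force: [0.3, -0.9, 0.9]
grip_width: 0.761
t 16.02 grasp [0.6178 0.3214 0.0198] jaw yaw -0.175 j [-0.74  0.6   0.31  1.55 -0.2   1.02 -0.56] w 66.2 F [ 0.3 -0.9  0.9]
turn [ 0.005 -0.    -0.001]  TCP shift mm: current axes [-0.2 -0.5 -1.6]  turned axes [-0.2 -0.5 -1.6]
time: 16.65
position: [0.6172, 0.3216, 0.1836]
tool_rot: [1.337, 1.121, -1.336]
ft_force: [-0.7, -0.5, 2.6]
grip_width: 0.57
t 16.65 grasp [0.6173 0.3217 0.0196] jaw yaw -0.175 j [-0.74  0.6   0.31  1.55 -0.2   1.02 -0.56] w 49.6 F [-0.7 -0.5  2.6]
turn [ 0.005 -0.    -0.   ]  TCP shift mm: current axes [-0.4 -0.1 -1.4]  turned axes [-0.4 -0.1 -1.4]
```

```bash
python3 -m crank '[-20,0,0,0,0,0,44, -40,0,0,0,0,0,44, -40,0,0,0,0,0,44, -20,0,30,0,0,0,44, 0,0,50,0,0,0,44]'; python3 go.py .5795 .0293 .14 -.976
```

```text
time: 17.27
position: [0.6036, 0.2442, 0.3069]
tool_rot: [1.34, 1.122, -1.328]
ft_force: [-0.3, -1.8, -1.3]
grip_width: 0.574
t 17.27 grasp [0.6045 0.2448 0.1429] jaw yaw -0.171 j [-0.71  0.39  0.36  1.58 -0.15  1.19 -0.49] w 49.9 F [-0.3 -1.8 -1.3]
turn [ 0.805 -0.006 -0.003]  TCP shift mm: current axes [  2.   12.8 215.8]  turned axes [  2.9 164.5 140.4]
```

```bash
python3 -m crank '[0,3,43,0.161,0,0,44, 0,9,42,0.161,0,0,44, 0,16,40,0.161,0,0,44, 0,22,37,0.161,0,0,44, 0,28,33,0.161,0,0,44]'; python3 go.py .5795 .0293 .0616 -.976
cat > chk.py <<'E'
from h import *
import sys
# fit cauls on board
def rel(p,b):
    c,s=np.cos(b[2]),np.sin(b[2]);d=np.array(p[:2])-b[:2];return np.round([(c*d[0]+s*d[1])*1e3,(-s*d[0]+c*d[1])*1e3,np.degrees(p[2]-b[2])],1)
B=(.5795,.0293,.595)
E
python3 - <<'E'
from h import *
for n in P: cv2.imwrite(f"pics/{n}6.png",ctrl.get_image(n)[60:360,60:460,::-1].repeat(2,0).repeat(2,1))
E
```

```text
time: 17.9
position: [0.5779, 0.0272, 0.3045]
tool_rot: [1.89, 0.57, -1.887]
ft_force: [0.9, -0.1, -0.3]
grip_width: 0.569
t 17.9 grasp [0.5781 0.0273 0.1405] jaw yaw -0.985 j [-0.6   0.27  0.59  1.78 -0.16  1.14 -0.95] w 49.5 F [ 0.9 -0.1 -0.3]
turn [-0.009 -0.002 -0.   ]  TCP shift mm: current axes [78.9 -0.9 -2.4]  turned axes [78.9 -0.8 -2.5]
```

View pics/scene6.png

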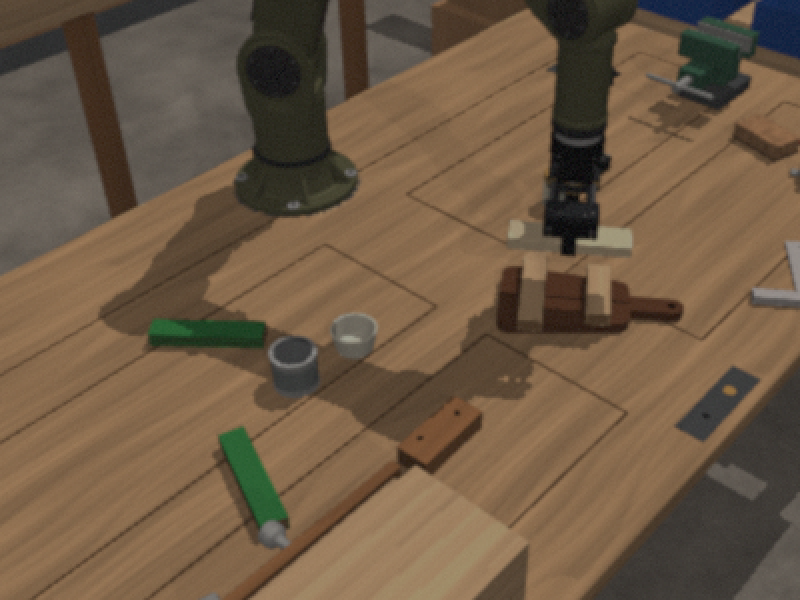

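```bash
python3 -m crank '[25,-1,-1,-0.009,0,0,44, 22,0,0,0,0,0,44, 15,0,0,0,0,0,44, 8,0,0,0,0,0,44, 0,0,0,0,0,0,44]'; python3 go.py .5795 .0293 .0616 -.976
```

```text
time: 18.62
position: [0.5785, 0.0302, 0.2331]
tool_rot: [1.879, 0.581, -1.88]
ft_force: [-0.9, -0.3, -0.0]
grip_width: 0.571
t 18.62 grasp [0.5784 0.0302 0.0691] jaw yaw -0.971 j [-0.57  0.35  0.56  1.84 -0.22  1.01 -0.89] w 49.7 F [-0.9 -0.3 -0. ]
turn [0.005 0.    0.   ]  TCP shift mm: current axes [ 7.5  1.3 -0.4]  turned axes [ 7.5  1.3 -0.4]
```

```bash
python3 -m crank '[3,1,1,0.005,0,0,44, 2,0,0,0,0,0,44, 2,0,0,0,0,0,44, 1,0,0,0,0,0,44, 0,0,0,0,0,0,44]'; python3 go.py .5795 .0293 .0616 -.976
```

```text
time: 19.25
position: [0.5782, 0.0287, 0.2255]
tool_rot: [1.883, 0.577, -1.882]
ft_force: [-1.0, 0.1, 2.2]
grip_width: 0.574
t 19.25 grasp [0.5782 0.0288 0.0615] jaw yaw -0.976 j [-0.57  0.36  0.56  1.84 -0.23  1.   -0.89] w 49.9 F [-1.   0.1  2.2]
turn [ 0. -0.  0.]  TCP shift mm: current axes [-0.1  0.3 -1.4]  turned axes [-0.1  0.3 -1.4]
```

```bash
python3 -m crank '[0,0,0,0,0,0,55, 0,0,0,0,0,0,62, 0,0,0,0,0,0,62, -10,0,0,0,0,0,62, -30,0,0,0,0,0,62]'; python3 -m crank '[-30,0,0,0,0,0,68, -30,0,0,-0.1,0,0,68, 0,-15,-20,-0.16,0,0,68, 0,-20,-30,-0.16,0,0,68, 0,-20,-40,-0.16,0,0,68]';python3 go.py .399 .2535 .14 0
```

```text
time: 19.88
position: [0.5775, 0.0288, 0.2647]
tool_rot: [1.879, 0.577, -1.886]
ft_force: [0.8, -0.4, -0.5]
grip_width: 0.712
time: 20.5
position: [0.593, 0.1332, 0.3263]
tool_rot: [1.494, 0.996, -1.491]
ft_force: [1.2, 0.4, 0.1]
grip_width: 0.785
t 20.5 grasp [0.5933 0.1333 0.1623] jaw yaw -0.393 j [-0.65  0.29  0.46  1.68 -0.14  1.2  -0.55] w 68.3 F [1.2 0.4 0.1]
turn [-0.393 -0.    -0.002]  TCP shift mm: current axes [  22.  -225.3  -36.8]  turned axes [  22.3 -194.  -120.3]
```

```bash
python3 -m crank '[0,-45,-7,-0.079,0,0,68, 0,-44,-11,-0.079,0,0,68, 0,-43,-14,-0.079,0,0,68, 0,-42,-18,-0.079,0,0,68, 0,-41,-21,-0.078,0,0,68]';python3 go.py .399 .2535 .04 0
python3 - <<'E'
from h import *
for n in P: cv2.imwrite(f"pics/{n}7.png",ctrl.get_image(n)[60:360,60:460,::-1].repeat(2,0).repeat(2,1))
b=[]
r={}
for k,z,g,y in [("batten",.042,(.5795,.0293),.595),("short_caul",.018,(.6209,.0573),2.166),("jar",0,(.399,.2535),0)]:
    r={}
    for n in P:
        t=proj(n,[*g,z+.01])[0]
        for d in ctrl.regions_of(n,k):
            if np.hypot(*(np.array(d["at"])-t))<20: r[n]=d["region"].astype(float);break
    for q in [r]+([{n:r[n]} for n in r] if len(r)>1 else []):
        if q: f=fit(k,q,z0=z,yaws=[y],p0=g); print(k,list(q),np.round(f[0],4),round(f[1],3))
E
```

```text
time: 21.12
position: [0.398, 0.2543, 0.326]
tool_rot: [1.21, 1.209, -1.208]
ft_force: [0.8, 0.7, 0.6]
grip_width: 0.778
t 21.12 grasp [0.3982 0.2544 0.162 ] jaw yaw 0.0 j [-0.9  -0.01  0.27  1.99  0.    1.16 -0.63] w 67.7 F [0.8 0.7 0.6]
turn [ 0.    -0.001 -0.001]  TCP shift mm: current axes [122.    0.9   0.9]  turned axes [122.    1.    0.8]
batten ['scene', 'top'] [0.5798 0.0313 0.5863] 0.108
batten ['scene'] [0.5758 0.034  0.5826] 0.07
batten ['top'] [0.5812 0.0308 0.5925] 0.057
short_caul ['scene'] [0.6201 0.0606 2.1137] 0.581
jar ['scene', 'top'] [0.3998 0.2533 0.1893] 0.108
jar ['scene'] [0.3937 0.2591 0.1832] 0.107
jar ['top'] [0.4008 0.254  0.0905] 0.057
```

View pics/scene7.png

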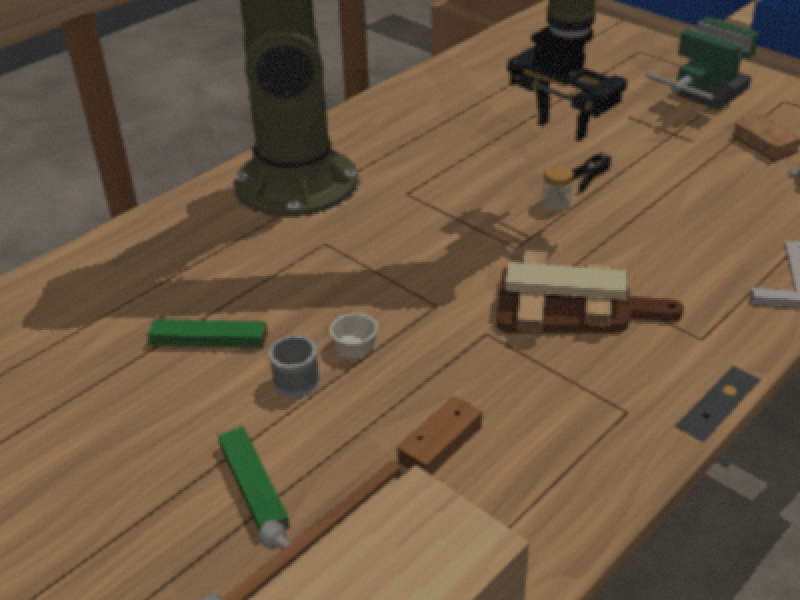

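View pics/top7.png

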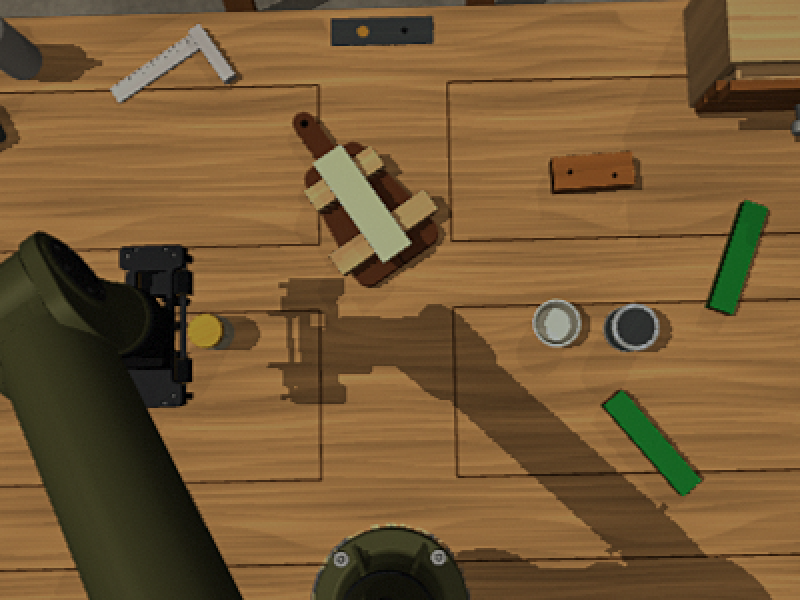

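```bash
python3 -m crank '[25,1,1,0,0,0,68, 25,0,0,0,0,0,68, 15,0,0,0,0,0,68, 10,0,0,0,0,0,68, 0,0,0,0,0,0,68]';python3 go.py .3995 .2535 .04 0
```

```text
time: 22.15
position: [0.4002, 0.2525, 0.2498]
tool_rot: [1.21, 1.208, -1.212]
ft_force: [-0.6, -0.5, -0.3]
grip_width: 0.781
t 22.15 grasp [0.4001 0.2524 0.0858] jaw yaw -0.002 j [-0.89  0.09  0.28  2.06 -0.03  1.   -0.6 ] w 68.0 F [-0.6 -0.5 -0.3]
turn [-0.002  0.001  0.001]  TCP shift mm: current axes [45.8 -0.7 -1. ]  turned axes [45.8 -0.7 -1. ]
```

```bash
python3 -m crank '[15,0,-1,0,0,0,68, 13,0,0,0,0,0,68, 10,0,0,0,0,0,68, 8,0,0,0,0,0,68, 0,0,0,0,0,0,68]';python3 go.py .3995 .2535 .04 0;  python3 -m crank '[0,0,0,0,0,0,45, 0,0,0,0,0,0,45, 0,0,0,0,0,0,45, 0,0,0,0,0,0,45, 0,0,0,0,0,0,45]' 35;python3 go.py .3995 .2535 .04 0
```

```text
time: 22.78
position: [0.3999, 0.2535, 0.2034]
tool_rot: [1.209, 1.208, -1.212]
ft_force: [0.1, -0.2, 0.3]
grip_width: 0.784
t 22.77 grasp [0.3997 0.2534 0.0394] jaw yaw -0.002 j [-0.88  0.16  0.28  2.1  -0.05  0.89 -0.58] w 68.2 F [ 0.1 -0.2  0.3]
turn [-0.002  0.001  0.001]  TCP shift mm: current axes [-0.6 -0.4  0. ]  turned axes [-0.6 -0.4  0. ]
time: 23.4
position: [0.4, 0.2539, 0.2045]
tool_rot: [1.211, 1.209, -1.211]
ft_force: [-2.1, -0.3, 5.9]
grip_width: 0.591
t 23.4 grasp [0.4    0.2539 0.0405] jaw yaw -0.002 j [-0.88  0.15  0.28  2.1  -0.05  0.89 -0.58] w 51.5 F [-2.1 -0.3  5.9]
turn [-0.002 -0.     0.   ]  TCP shift mm: current axes [ 0.5 -0.5  0.4]  turned axes [ 0.5 -0.5  0.4]
```

```bash
python3 -m crank '[-5,0,0,0,0,0,45, -15,0,0,0,0,0,45, -25,0,0,0,0,0,45, -30,0,0,0,0,0,45, -30,0,0,0,0,0,45]' 35; python3 -m crank '[-25,10,5,0,0,0,45, -10,20,25,0,0,0,45, 0,25,30,0,0,0,45, 0,25,30,0,0,0,45, 0,25,30,0,0,0,45]'; python3 go.py .5797 .0303 .1005 0
```

```text
time: 24.02
position: [0.4001, 0.2534, 0.3106]
tool_rot: [1.211, 1.208, -1.21]
ft_force: [-0.8, 0.5, -3.5]
grip_width: 0.588
time: 24.65
position: [0.5055, 0.1323, 0.3448]
tool_rot: [1.211, 1.208, -1.21]
ft_force: [0.8, 1.0, -3.9]
grip_width: 0.588
t 24.65 grasp [0.5056 0.1323 0.1808] jaw yaw -0.002 j [-0.73  0.09  0.44  1.86 -0.04  1.2  -0.27] w 51.2 F [ 0.8  1.  -3.9]
turn [-0.002 -0.    -0.001]  TCP shift mm: current axes [ 80.3  74.4 101.8]  turned axes [ 80.3  74.2 102. ]
```

```bash
python3 -m crank '[0,22,30,0,0,0,45, 0,22,30,0,0,0,45, 10,16,22,0,0,0,45, 15,10,14,0,0,0,45, 15,4,6,0,0,0,45]'; python3 go.py .5797 .0303 .1005 0
python3 - <<'E'
from h import *
for n in P: cv2.imwrite(f"pics/{n}8.png",ctrl.get_image(n)[60:360,60:460,::-1].repeat(2,0).repeat(2,1))
E
```

```text
time: 25.28
position: [0.579, 0.0302, 0.304]
tool_rot: [1.212, 1.207, -1.212]
ft_force: [-0.3, 1.1, -4.4]
grip_width: 0.59
t 25.27 grasp [0.5791 0.0301 0.14  ] jaw yaw -0.004 j [-0.56  0.26  0.53  1.77 -0.14  1.14  0.02] w 51.3 F [-0.3  1.1 -4.4]
turn [-0.004  0.    -0.   ]  TCP shift mm: current axes [39.5  0.7 -0.2]  turned axes [39.5  0.7 -0.1]
```

View pics/scene8.png

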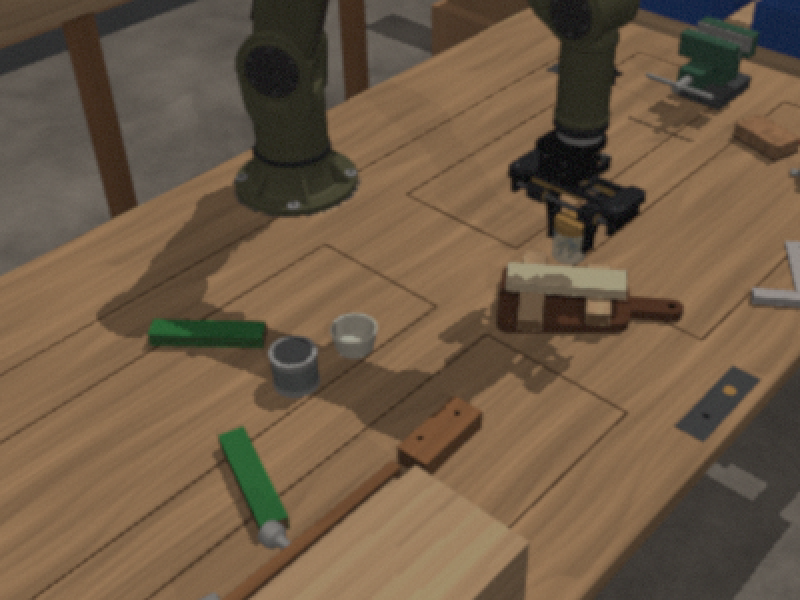

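The jar hangs upright over the batten's middle (567,240 in the crop). Lower it gently, most of the way first.

```bash
python3 -m crank '[10,1,0,0,0,0,45, 10,0,0,0,0,0,45, 7,0,0,0,0,0,45, 5,0,0,0,0,0,45, 2,0,0,0,0,0,45]'; python3 go.py .5797 .0303 .1005 0;python3 -m crank '[1,0,0,0,0,0,45, 1,0,0,0,0,0,45, 0,0,0,0,0,0,45, 0,0,0,0,0,0,45, 0,0,0,0,0,0,45]'; python3 go.py .5797 .0303 .1005 0
```

```text
time: 26.0
position: [0.5796, 0.0314, 0.2699]
tool_rot: [1.21, 1.209, -1.211]
ft_force: [-0.9, -0.4, -4.6]
grip_width: 0.593
t 26.0 grasp [0.5796 0.0314 0.1059] jaw yaw -0.002 j [-0.55  0.3   0.52  1.8  -0.17  1.08  0.03] w 51.6 F [-0.9 -0.4 -4.6]
turn [-0.002 -0.     0.   ]  TCP shift mm: current axes [5.4 0.1 1.1]  turned axes [5.4 0.1 1.1]
time: 26.62
position: [0.5797, 0.0313, 0.2683]
tool_rot: [1.211, 1.208, -1.21]
ft_force: [1.0, -0.2, -4.5]
grip_width: 0.591
t 26.62 grasp [0.5798 0.0314 0.1043] jaw yaw -0.002 j [-0.55  0.3   0.52  1.8  -0.17  1.08  0.04] w 51.5 F [ 1.  -0.2 -4.5]
turn [-0.002 -0.    -0.   ]  TCP shift mm: current axes [ 3.8 -0.   1. ]  turned axes [ 3.8 -0.   1. ]
```

```bash
python3 -m crank '[1,0,1,0,0,0,45, 1,0,0,0,0,0,45, 1,0,0,0,0,0,45, 0,0,0,0,0,0,45, 0,0,0,0,0,0,45]'; python3 -m crank '[0.5,0,0,0,0,0,45, 0,0,0,0,0,0,45, 0.5,0,0,0,0,0,45, 0,0,0,0,0,0,45, 0,0,0,0,0,0,45]'; python3 go.py .5797 .0303 .1005 0
```

```text
time: 27.25
position: [0.5797, 0.0304, 0.2652]
tool_rot: [1.211, 1.208, -1.211]
ft_force: [0.1, -0.6, -4.0]
grip_width: 0.592
time: 27.88
position: [0.5797, 0.0303, 0.2646]
tool_rot: [1.211, 1.208, -1.21]
ft_force: [-1.3, -0.1, 1.8]
grip_width: 0.593
t 27.88 grasp [0.5798 0.0304 0.1006] jaw yaw -0.002 j [-0.54  0.31  0.52  1.81 -0.17  1.07  0.04] w 51.6 F [-1.3 -0.1  1.8]
turn [-0.002 -0.    -0.   ]  TCP shift mm: current axes [ 0.1 -0.   0. ]  turned axes [ 0.1 -0.   0. ]
```

Contact at the expected height (Fz −4 → +1.8 N). Release and rise straight up.

```bash
python3 -m crank '[0,0,0,0,0,0,54, 0,0,0,0,0,0,60, 0,0,0,0,0,0,68, 0,0,0,0,0,0,68, 0,0,0,0,0,0,68]'; python3 -m crank '[-10,0,0,0,0,0,68, -20,0,0,0,0,0,68, -30,0,0,0,0,0,68, -30,0,0,0,0,0,68, -30,0,0,0,0,0,68]';python3 -m crank '[0,0,-40,0,0,0,68, 0,0,-60,0,0,0,68, 0,0,-60,0,0,0,68, 0,0,-60,0,0,0,68, 0,0,-30,0,0,0,68]'
python3 - <<'E'
from h import *
for n in P: cv2.imwrite(f"pics/{n}9.png",ctrl.get_image(n)[60:360,60:460,::-1].repeat(2,0).repeat(2,1))
for k,z,g,y in [("batten",.042,(.5795,.0293),.595),("jar",.06,(.5797,.0303),0)]:
    r={}
    for n in P:
        t=proj(n,[*g,z+.02])[0]
        for d in ctrl.regions_of(n,k):
            if np.hypot(*(np.array(d["at"])-t))<20: r[n]=d["region"].astype(float);break
    for q in [r]+([{n:r[n]} for n in r] if len(r)>1 else []):
        if q: f=fit(k,q,z0=z,yaws=[y],p0=g); print(k,list(q),np.round(f[0],4),round(f[1],3))
E
```

```text
time: 28.5
position: [0.5797, 0.0304, 0.2642]
tool_rot: [1.211, 1.208, -1.211]
ft_force: [-0.3, -0.3, -0.9]
grip_width: 0.774
time: 29.12
position: [0.5797, 0.0301, 0.387]
tool_rot: [1.212, 1.207, -1.209]
ft_force: [0.1, -0.1, 0.1]
grip_width: 0.778
time: 29.75
position: [0.5791, 0.285, 0.3858]
tool_rot: [1.209, 1.212, -1.205]
ft_force: [1.2, -0.1, 0.8]
grip_width: 0.783
batten ['scene', 'top'] [0.5781 0.0309 0.5842] 0.316
batten ['scene'] [0.5747 0.0337 0.5959] 0.224
batten ['top'] [0.58   0.0301 0.5888] 0.355
jar ['top'] [ 0.5812  0.0284 -0.0837] 0.17
```

View pics/scene9.png

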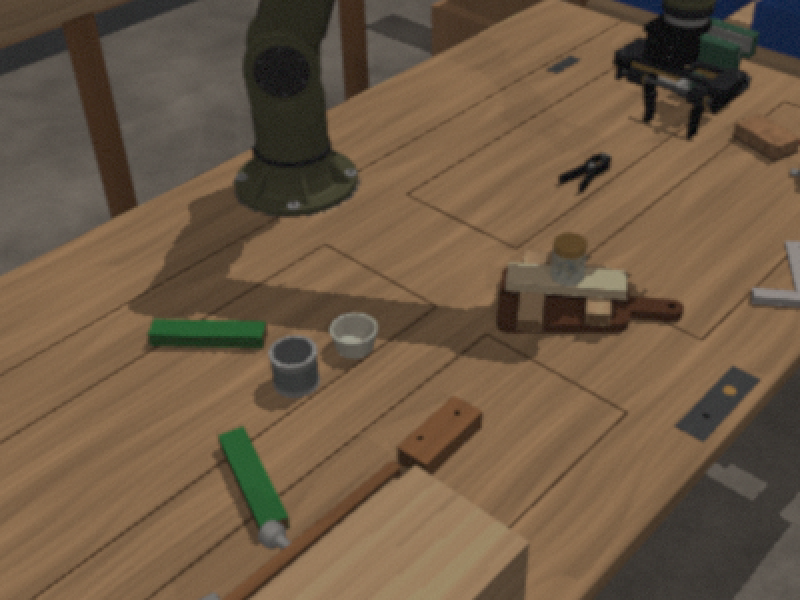

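View pics/top9.png

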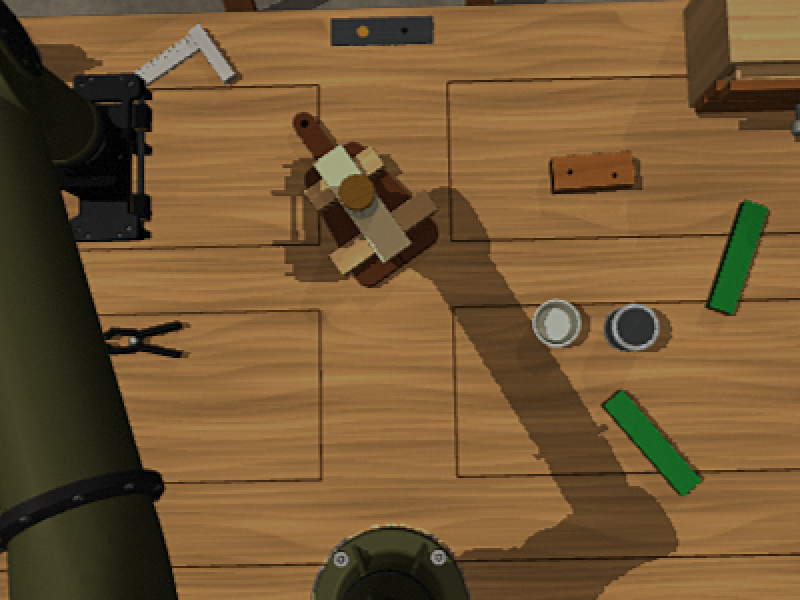

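```bash
python3 -m crank '[0,0,0,0,0,0,68, 0,0,0,0,0,0,68, 0,0,0,0,0,0,68, 0,0,0,0,0,0,68, 0,0,0,0,0,0,68]'; python3 -c "
from bench import ctrl
print(ctrl.close_job())"
```

```text
time: 30.68
position: [0.5802, 0.2803, 0.3842]
tool_rot: [1.211, 1.208, -1.211]
ft_force: [0.2, 0.1, -0.3]
grip_width: 0.782
the job is handed in; nothing more can be done
None
```

I laid the long caul, the short caul and the pine batten on the board in that order, then stood the jar on the middle of the batten. I handed the job in at about 31 s with the gripper clear of everything.

**Long caul:** the fit from both cameras put it 49 mm from mid-blade towards the wide end, where 50 mm was wanted. It was less than 1 mm off the split's centre and square to within 0.1°. The single-camera fits varied by up to about 4 mm.

**Batten:** measured before the jar went on, it was within about 2 mm and 0.5° of centred on the blade. A refit with the jar on it matched poorly because the jar covers part of it, but gave nearly the same position.

**Jar:** touchdown was gentle, with the vertical force going from about −4 N to +1.8 N at the expected height. In the top view it sits about 2 mm from the batten's middle. The last pictures show it upright, with the clamp, tin, ramekin, offcut and green strips where they were.

**Checks that failed or disagreed:**
- The short caul could not be measured after placing because the batten hid most of it. Its position rests on the gripper reading when I released it (within about 1 mm of target) and on the pictures.
- The scene camera did not find the jar at the end, so that last position comes from the top camera alone.
- The two cameras differ by about 3–6 mm on absolute positions.

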